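# Sort sealed sample tins by heft at the microscope bench

### The arm

A 6-joint arm with a two-finger parallel gripper is mounted at the origin on the work surface. World frame = base frame: x ahead of the robot, y to its left, z up, the work surface at z = 0. Lengths are in m, angles in rad, forces in N, time in s.
With the tool pointing down it reaches from about 0.375 to 0.9 m from the base axis. Payload 3.1 kg.
Tool frame: the origin (TCP) lies on the centre line of the jaws, within the pads' length; the fingertips stand 11 mm ahead of it and the grasp point (between the pads) lies 8 mm behind it; x points along the fingers, y is the direction in which the jaws open and shut, and the axes are right-handed (so a half turn about x gives the same grasp; the last joint's range is limited). The gripper opens to 87 mm and grips with 3 to 60 N. Pads are 19 mm wide; open, the fingers measure 117 mm over their backs; the gripper's body (75 mm by 190 mm) begins 51 mm behind the grasp point.
Start: joints at [-1.452, 0.527, 1.433, -0, 1.181, -0.178], TCP at [0.183, -0.598, 0.234] pointing down, gripper open.
Joint ranges: [-3.08, 3.08], [-0.75, 2.2], [0.22, 2.44], [-1.43, 4.57], [0, 2.65], [-2.85, 2.85]. Speed limits (rad/s): [2.79, 2.79, 3.14, 3.14, 3.14, 3.14].

### API

Orientations are given as a unit quaternion [x, y, z, w].
In Python, from rig import robot, camera, camera_info gives the robot as it stands.
- The arm moves only by the shell command python3 -m inch 'ROWS' [FORCE]. ROWS is JSON, a list that holds one entry, the list of rows, each a list of 5 numbers: the shift along the tool's x, y, z in cm, then the turn about the tool's x in rad, then the opening, from 0 (shut) to 1 (fully open). A call has 1 to 8 rows; each row shifts and turns the pose as measured when the row begins, along the tool's axes as they then stand; what a row does not reach is not made up. A row lasts 1/12 s, in which the tool goes at most 41.7 mm and 7.16 degrees, less where a joint would pass 70% of its speed; a pose out of reach is approached as far as the arm can. A call with a gripper value outside its range is refused whole. The fingers move at their own pace and stop on an object; FORCE is the grip in N (left out, the last holds). Time passes only in rows, so rows that do not move let the fingers close. It gives the time, the measured TCP pose, the force and the opening at its end, in the units of the state.
- robot.get_obs(): the state, without advancing time (a new reading comes with each control period).
- camera(name): name is "scene" or "side" or "wrist"; returns the picture (480x640x3 uint8, red, green, blue); there is no depth.
- camera_info(name): a dict with "camera_matrix" (3x3 intrinsics, pixels), "rvec" (rotation vector, rad) and "tvec" (3), from world to camera coordinates, as OpenCV has them. Camera axes: x right, y down, z forward; pixel columns grow to the right and rows downward; lengths in m; the calibration is good to about 2 mm. A picture is of the moment at which its call begins: read the wrist's pose just before it. camera_info takes no time and is no camera call; for the wrist camera it gives the pose at the moment of the call.
- robot.hand_in(): hands the job in, once; it reports no verdict.
The state is a dict: "time": time; "q": joint angles; "joint_velocities": joint speeds; "joint_torque": joint torques, N m; "position": TCP position; "tool_rot": TCP orientation; "ft_force": force on the tool from outside, world axes, zero at the start; "moment": the same for the moment, N m; "grip_width": finger opening in m.
Only numpy, scipy, OpenCV 4.12 (cv2) and the standard library are available. Lean on these libraries where they do the work, as an engineer would, in place of code of your own. Each camera call takes 0.05 s, during which the arm holds its last target. There are 200 camera calls.

### The job

Three sealed sample tins that look the same stand on the microscope bench: lift each to feel whether it is heavy (a steel specimen inside) or light (empty). Stand the heavy ones in the tray with the dividing rib, one to a compartment, and the light ones in the tray with the end tabs, all upright on the tray floor and let go. Set the tins down rather than dropping or toppling them, and leave the swab pot, the objective and the mouse alone.

Things in the scene. Friction and masses are not known exactly. Their poses are not given: they have to be found in the camera images.
- tin_a: one of three look-alike closed square aluminium tins, 46 x 46 x 62 mm tall, upright on the bench, any yaw. Origin: centre of the underside; z up, x and y square to the side walls. Weighs 0.44-0.61 kg (steel specimen inside) or 0.12-0.18 kg (empty); which, and how many are heavy (1 or 2), varies unseen. Grip across opposite walls, e.g. 40 mm up; contents have 1 mm of play.
- tin_b: one of three look-alike closed square aluminium tins, 46 x 46 x 62 mm tall, upright on the bench, any yaw. Origin: centre of the underside; z up, x and y square to the side walls. Weighs 0.44-0.61 kg (steel specimen inside) or 0.12-0.18 kg (empty); which, and how many are heavy (1 or 2), varies unseen. Grip across opposite walls, e.g. 40 mm up; contents have 1 mm of play.
- tin_c: one of three look-alike closed square aluminium tins, 46 x 46 x 62 mm tall, upright on the bench, any yaw. Origin: centre of the underside; z up, x and y square to the side walls. Weighs 0.44-0.61 kg (steel specimen inside) or 0.12-0.18 kg (empty); which, and how many are heavy (1 or 2), varies unseen. Grip across opposite walls, e.g. 40 mm up; contents have 1 mm of play.
- ribbed_tray: tray for the heavy tins: shallow white plastic, fixed, 112 (its x) x 200 (its y) x 18 mm high, walls and floor 4 mm thick. A rib 6 mm thick, as high as the rim, along its x at the middle makes two compartments of 104 x 93 mm, centred at y = +49 and -49 mm. No tabs. Origin: centre of the underside, z up. Stands left or right.
- tabbed_tray: tray for the light tins: shallow white plastic, fixed, 112 (its x) x 200 (its y) x 18 mm high, walls and floor 4 mm thick. Undivided (two tins stand well at y = +49 and -49 mm); a flat tab 60 mm wide juts out 21 mm at each short end (+y, -y). Origin: centre of the underside, z up. Stands left or right.
- swab_pot: bystander: clear plastic pot of cotton swabs, 46 mm across, 50 mm tall (swabs to 70 mm), loose, between the trays; origin: centre of its underside
- objective: bystander: steel microscope objective standing on its thread end, 34 mm across, 52 mm tall, loose, right of the tins; origin: centre of its underside
- mouse: bystander: black computer mouse, 100 x 58 x 31 mm, loose, at the left near the robot; origin: centre of its underside
- lens_case: bystander: closed black lens case, 92 x 92 mm, 75 mm tall, fixed to the bench at the left; origin: centre of its underside
Mind the look-alikes: they are no part of the job. Leave any red look-alike of the tabbed_tray alone.

How it is judged:
At the end, for the whole second after the job is handed in: Every heavy tin (over 0.3 kg) stands in the ribbed tray and every light one in the tabbed tray: its underside within 4 mm of the tray floor and inside the walls, upright within 0.1 rad, at rest, carried by the tray and released; no two in one compartment of the ribbed tray (((x of tin_a in the frame of ribbed_tray between -0.052 and 0.052 m and y of tin_a in the frame of ribbed_tray between -0.096 and 0.096 m and z of tin_a in the frame of ribbed_tray between 0 and 0.008 m and contact force between tin_a and ribbed_tray above 3 N) or (x of tin_a in the frame of tabbed_tray between -0.052 and 0.052 m and y of tin_a in the frame of tabbed_tray between -0.096 and 0.096 m and z of tin_a in the frame of tabbed_tray between 0 and 0.008 m and contact force between tin_a and tabbed_tray between 0.5 and 3 N)) and angle between each of tin_a, tin_b, tin_c's own z axis and vertical below 0.1 rad and linear speed of each of tin_a, tin_b, tin_c below 0.02 m/s and contact force between each of tin_a, tin_b, tin_c and the fingers below 0.05 N and ((x of tin_b in the frame of ribbed_tray between -0.052 and 0.052 m and y of tin_b in the frame of ribbed_tray between -0.096 and 0.096 m and z of tin_b in the frame of ribbed_tray between 0 and 0.008 m and contact force between tin_b and ribbed_tray above 3 N) or (x of tin_b in the frame of tabbed_tray between -0.052 and 0.052 m and y of tin_b in the frame of tabbed_tray between -0.096 and 0.096 m and z of tin_b in the frame of tabbed_tray between 0 and 0.008 m and contact force between tin_b and tabbed_tray between 0.5 and 3 N)) and ((x of tin_c in the frame of ribbed_tray between -0.052 and 0.052 m and y of tin_c in the frame of ribbed_tray between -0.096 and 0.096 m and z of tin_c in the frame of ribbed_tray between 0 and 0.008 m and contact force between tin_c and ribbed_tray above 3 N) or (x of tin_c in the frame of tabbed_tray between -0.052 and 0.052 m and y of tin_c in the frame of tabbed_tray between -0.096 and 0.096 m and z of tin_c in the frame of tabbed_tray between 0 and 0.008 m and contact force between tin_c and tabbed_tray between 0.5 and 3 N)) and not (y of tin_a in the frame of ribbed_tray between 0 and 0.1 m and y of tin_b in the frame of ribbed_tray between 0 and 0.1 m) and not (y of tin_a in the frame of ribbed_tray between -0.1 and 0 m and y of tin_b in the frame of ribbed_tray between -0.1 and 0 m) and not (y of tin_a in the frame of ribbed_tray between 0 and 0.1 m and y of tin_c in the frame of ribbed_tray between 0 and 0.1 m) and not (y of tin_a in the frame of ribbed_tray between -0.1 and 0 m and y of tin_c in the frame of ribbed_tray between -0.1 and 0 m) and not (y of tin_b in the frame of ribbed_tray between 0 and 0.1 m and y of tin_c in the frame of ribbed_tray between 0 and 0.1 m) and not (y of tin_b in the frame of ribbed_tray between -0.1 and 0 m and y of tin_c in the frame of ribbed_tray between -0.1 and 0 m)); the robot touches nothing.
It fails at once if a tin is toppled (leans more than 0.7 rad) (angle between any of tin_a, tin_b, tin_c's own z axis and vertical above 0.7 rad).
It fails at once if a tin is dropped or thrown (faster than 0.7 m/s, a fall of some 25 mm, out of the fingers) ((linear speed of tin_a above 0.7 m/s and contact force between tin_a and the fingers below 0.01 N) or (linear speed of tin_b above 0.7 m/s and contact force between tin_b and the fingers below 0.01 N) or (linear speed of tin_c above 0.7 m/s and contact force between tin_c and the fingers below 0.01 N)).
It fails at once if the swab pot, the objective or the mouse is moved by more than 20 mm or tipped by more than 0.4 rad (distance of any of swab_pot, objective, mouse from where it was at the start of the episode above 0.02 m or angle between any of swab_pot, objective, mouse's own z axis and vertical above 0.4 rad).
It also fails if it takes over 66 s, if anything falls off the work surface, if the arm or the gripper's body presses on something with over 40 N, if the wrist force passes 120 N, or if a joint passes its speed limit or range.

## Working session

There is one attempt and no reset: what is moved stays moved. The work goes in short steps, Python scripts to look and compute and a shell command to move; the robot and the scene stay as the last step left them, time stands still between calls to the robot, and variables do not carry over. Pictures are saved under pics/ and viewed, about 8 in all and at most 12, crops included, and the job is handed in when it is done.

```bash
mkdir -p pics; ls
cat > h.py <<'E'
import numpy as np, cv2
from rig import robot, camera, camera_info
def ray(name,u,v,z,info=None):
    i=info or camera_info(name); K=np.array(i["camera_matrix"],float); R=cv2.Rodrigues(np.array(i["rvec"],float))[0]; t=np.array(i["tvec"],float).ravel()
    d=R.T@np.linalg.inv(K)@np.array([u,v,1.]); c=-R.T@t
    return c+d*(z-c[2])/d[2]
E
python3 - <<'E'
from h import *
o=robot.get_obs();print(o)
for n in("scene","side"):
    im=camera(n);cv2.imwrite(f"pics/{n}0.png",im[:,:,::-1])
    i=camera_info(n);R=cv2.Rodrigues(np.array(i["rvec"]))[0];print(n,-R.T@np.array(i["tvec"]).ravel(),np.array(i["camera_matrix"])[0,0])
E
```

```text
pics
{'time': 0.0, 'q': array([-1.45249638e+00,  5.28446149e-01,  1.43390972e+00, -5.89093761e-06,
        1.18139483e+00, -1.78500594e-01]), 'joint_velocities': array([ 0.00065836, -0.00095179, -0.00044665,  0.00046983,  0.0003885 ,
        0.00056906]), 'joint_torque': array([ 1.51795530e-04, -4.40038776e+01, -1.76596463e+01,  6.34818664e-02,
        5.82786393e-02, -1.51962731e-04]), 'position': array([ 0.18272954, -0.59694534,  0.23258155]), 'tool_rot': array([ 0.69935539,  0.10531352, -0.69931332,  0.10378813]), 'ft_force': array([ 0.61337009, -0.03445877,  0.53464289]), 'moment': array([0.00909768, 0.00310527, 0.0057655 ]), 'grip_width': 0.08660753376059707}
scene [ 0.97612785 -0.56110548  0.77879583] 500.7444834072766
side [0.25916189 1.11227554 0.81626349] 525.2174219034423
```

View pics/scene0.png

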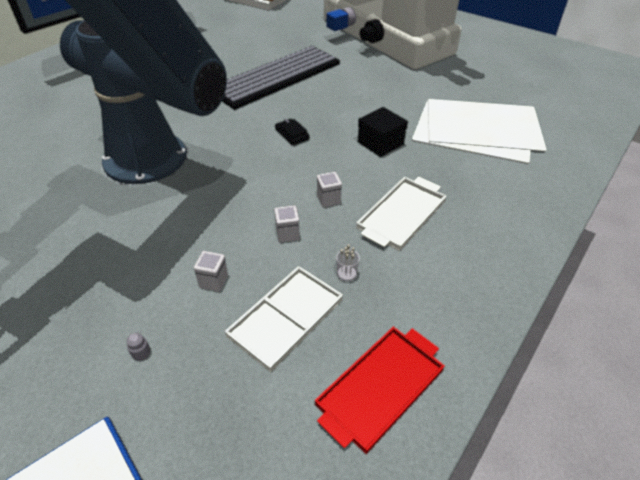

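View pics/side0.png

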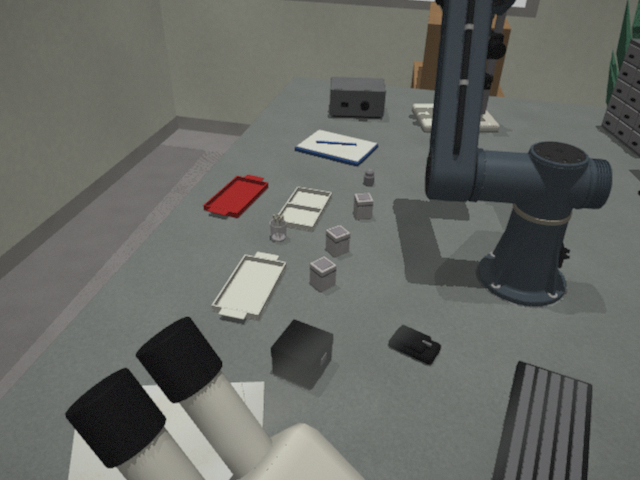

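Scene: the tins are at (210,270), (287,222) and (329,188). The white tray at (285,315) has a rib and no tabs, so it is the ribbed one. The white tray at (402,212) has end tabs, so it is the tabbed one. The red tray at (380,390) is the look-alike. The pot is at (347,263), the objective at (137,345), the mouse at (292,131) and the lens case at (382,130). The side view agrees. Next I'll confirm in one crop and measure.

Run:
```python
from h import *
im=cv2.imread("pics/scene0.png")
cv2.imwrite("pics/crop.png",cv2.resize(im[150:380,180:460],None,fx=2.6,fy=2.6,interpolation=cv2.INTER_CUBIC))
for n in("scene","side"):
    im=cv2.imread(f"pics/{n}0.png").astype(int);b,g,r=im[...,0],im[...,1],im[...,2]
    white=((im.min(2)>165)).astype(np.uint8)*255
    pink=((r-g>2)&(r>90)&(r-g<40)&(b-g>-6)).astype(np.uint8)*255
    for nm,m in(("white",white),("pink",pink)):
        c,_=cv2.findContours(m,cv2.RETR_EXTERNAL,cv2.CHAIN_APPROX_SIMPLE)
        for k in c:
            if cv2.contourArea(k)>60: print(n,nm,cv2.boundingRect(k),cv2.contourArea(k))
    for p in ([(210,260),(210,280),(287,214),(287,232),(280,300),(250,190)] if n=="scene" else [(322,265),(322,280),(305,195),(330,250),(260,350)]): print(p,im[p[1],p[0]])
```

```text
scene white (471, 461, 24, 19) 128.0
scene white (8, 420, 126, 60) 3757.5
scene white (225, 266, 118, 101) 5557.5
scene white (194, 250, 30, 22) 418.5
scene white (274, 205, 25, 18) 321.0
scene white (356, 176, 91, 70) 3453.0
scene white (317, 171, 25, 17) 259.0
scene white (412, 98, 135, 65) 5926.0
scene white (382, 21, 42, 23) 139.5
scene pink (450, 450, 29, 30) 73.0
scene pink (127, 333, 18, 14) 111.0
scene pink (337, 262, 20, 18) 140.5
scene pink (194, 251, 30, 24) 399.0
scene pink (275, 206, 24, 19) 284.5
scene pink (317, 172, 24, 18) 203.5
scene pink (469, 140, 171, 340) 28087.0
(210, 260) [177 168 172]
(210, 280) [94 90 96]
(287, 214) [172 162 165]
(287, 232) [105 101 102]
(280, 300) [243 245 243]
(250, 190) [151 152 141]
side white (69, 431, 57, 49) 1191.0
side white (257, 425, 89, 55) 2525.0
side white (143, 385, 89, 95) 2364.0
side white (231, 382, 33, 43) 682.0
side white (217, 261, 66, 57) 2108.0
side white (255, 252, 23, 9) 88.0
side white (283, 208, 37, 18) 399.5
side white (290, 192, 39, 17) 353.0
side white (298, 130, 78, 31) 1216.5
side pink (0, 284, 22, 55) 128.0
side pink (310, 258, 26, 16) 188.5
side pink (326, 226, 23, 13) 136.0
side pink (355, 193, 18, 10) 104.5
side pink (0, 128, 238, 266) 13252.0
(322, 265) [133 130 134]
(322, 280) [83 85 87]
(305, 195) [192 206 204]
(330, 250) [79 81 83]
(260, 350) [117 121 116]
```

View pics/crop.png

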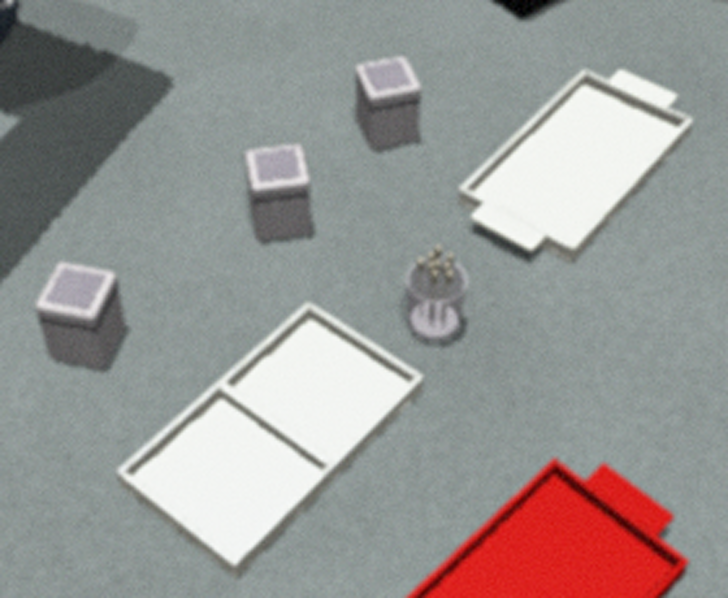

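The crop confirms the choices. Ribbed tray: rim corners at crop (310,307), (422,377), (236,570), (120,472), with the rib in the middle. Tabbed tray: rim corners at (588,70), (692,122), (573,255), (460,188), with both tabs visible.

Run:
```python
from h import *
im=cv2.imread("pics/scene0.png").astype(int)
white=(im.min(2)>158).astype(np.uint8)*255
cs,_=cv2.findContours(white,cv2.RETR_EXTERNAL,cv2.CHAIN_APPROX_NONE)
info=camera_info("scene")
for nm,p,z in(("tinR",(209,262),.062),("tinM",(287,214),.062),("tinL",(329,180),.062),("ribbed",(270,310),.018),("tabbed",(402,205),.018)):
    for c in cs:
        if cv2.pointPolygonTest(c,p,False)>0:
            w=np.array([ray("scene",u,v,z,info)[:2] for u,v in c[:,0]])
            (cx,cy),(a,b),an=cv2.minAreaRect((w*1000).astype(np.float32)); print(nm,round(cx,1),round(cy,1),round(a,1),round(b,1),round(an,1))
for nm,cr in(("ribbed",[(310,307),(422,377),(236,570),(120,472)]),("tabbed",[(588,70),(692,122),(573,255),(460,188)])):
    P=np.array([ray("scene",180+u/2.6,150+v/2.6,.018,info)[:2] for u,v in cr])
    print(nm,P.round(3).tolist(),P.mean(0).round(4),np.linalg.norm(np.roll(P,-1,0)-P,axis=1).round(3),[round(float(np.degrees(np.arctan2(*(P[(i+1)%4]-P[i])[::-1]))),1) for i in range(4)])
for nm,u,v,z in(("pot",347,274,0),("obj",138,354,0),("mouse",292,131,.015),("case",382,118,.075)): print(nm,ray("scene",u,v,z,info).round(3))
# side check
im=cv2.imread("pics/side0.png").astype(int);i2=camera_info("side")
for u,v,z in((323,266,.062),(338,233,.062),(364,198,.062)):print("side tin",ray("side",u,v,z,i2).round(3))
o=robot.get_obs()
from scipy.spatial.transform import Rotation as R
print(R.from_quat(o["tool_rot"]).as_matrix().round(3))
```

```text
tinR 430.0 -181.4 47.9 48.7 22.1
tinM 464.5 8.9 47.4 50.6 48.2
tinL 469.0 154.6 47.7 50.2 53.0
ribbed 599.8 -161.3 203.6 115.1 87.2
tabbed 629.6 214.0 247.8 116.3 88.8
ribbed [[0.555, -0.063], [0.663, -0.067], [0.656, -0.267], [0.544, -0.258]] [ 0.6044 -0.1637] [0.107 0.2   0.113 0.195] [-1.8, -91.9, 175.7, 86.6]
tabbed [[0.582, 0.315], [0.691, 0.307], [0.689, 0.105], [0.574, 0.115]] [0.6341 0.2107] [0.11  0.202 0.115 0.201] [-4.3, -90.7, 175.2, 87.9]
pot [ 0.632 -0.006  0.   ]
obj [ 0.442 -0.379  0.   ]
mouse [0.238 0.305 0.015]
case [0.443 0.42  0.075]
side tin [0.467 0.164 0.062]
side tin [0.462 0.021 0.062]
side tin [ 0.428 -0.172  0.062]
[[-0.     0.292 -0.956]
 [ 0.002 -0.956 -0.292]
 [-1.    -0.002 -0.   ]]
```

```bash
cat > go.py <<'E'
# go.py x y z psi_deg -> remaining shift in tool axes (cm) and turn (rad)
import sys; from h import *
from scipy.spatial.transform import Rotation as R
o=robot.get_obs();M=R.from_quat(o["tool_rot"]).as_matrix();p=np.array(o["position"])
print("t",round(o["time"],2),"pos",p.round(4),"psi",round(np.degrees(np.arctan2(M[1,1],M[0,1])),1),"tilt",M[2].round(3),"F",np.round(o["ft_force"],2),"w",round(o["grip_width"],4),"q",np.round(o["q"],2))
if len(sys.argv)>4:
    x,y,z,psi=map(float,sys.argv[1:]);d=np.array([x,y,z])-p;a=np.radians(psi);c=np.cos(a);s=np.sin(a)
    t=-(a-np.arctan2(M[1,1],M[0,1]));t=(t+np.pi)%(2*np.pi)-np.pi
    print("now-axes cm",(M.T@d*100).round(2),"target-axes cm",np.round([-d[2]*100,100*(c*d[0]+s*d[1]),100*(s*d[0]-c*d[1])],2),"turn",round(t,3))
E
python3 go.py 0.43 -0.181 0.12 -67.9
```

```text
t 0.1 pos [ 0.1827 -0.597   0.2327] psi -73.0 tilt [-1.    -0.002 -0.   ] F [ 0.21  0.66 -0.46] w 0.087 q [-1.45  0.53  1.43  0.    1.18 -0.18]
now-axes cm [ 11.34 -32.53 -35.81] target-axes cm [ 11.27 -29.24 -38.56] turn -0.089
```

```bash
python3 -m inch '[[[0,0,0,-0.089,1],[0,-2,-3,0,1],[0,-2,-3,0,1],[0,-2,-3,0,1],[0,-2,-3,0,1],[0,-2,-3,0,1],[0,-2,-3,0,1],[0,0,0,0,1]]]' 30; python3 go.py 0.43 -0.181 0.12 -67.9
```

```text
time: 0.77
position: [0.3046, -0.4111, 0.2277]
tool_rot: [-0.694, -0.137, 0.695, -0.131]
ft_force: [-0.5, 0.3, 0.3]
grip_width: 0.0871
t 0.77 pos [ 0.3046 -0.4111  0.2277] psi -68.1 tilt [-1.    -0.008 -0.   ] F [-0.45  0.33  0.28] w 0.0871 q [-1.15  0.39  1.71  0.    1.05  0.04]
now-axes cm [ 10.92 -16.58 -20.22] target-axes cm [ 10.77 -16.6  -20.28] turn -0.004
```

```bash
python3 -m inch '[[[1.5,-2.5,-3,0,1],[1.5,-2.5,-3,0,1],[1.5,-2.5,-3,0,1],[1.5,-2.5,-3,0,1],[1.5,-2.5,-3,0,1],[1.5,-2.5,-3,0,1],[1.3,-1,-1.3,0,1],[0,0,0,0,1]]]'; python3 go.py 0.43 -0.181 0.12 -67.9
python3 - <<'E'
from h import *
cv2.imwrite("pics/w1.png",camera("wrist")[:,:,::-1])
E
```

```text
time: 1.43
position: [0.4242, -0.1951, 0.1248]
tool_rot: [-0.694, -0.133, 0.695, -0.135]
ft_force: [0.0, -0.2, 0.5]
grip_width: 0.0868
t 1.43 pos [ 0.4242 -0.1951  0.1248] psi -68.2 tilt [-1.     0.002  0.002] F [ 0.04 -0.2   0.46] w 0.0868 q [-0.67  0.5   1.92 -0.    0.71  0.52]
now-axes cm [ 0.47 -1.09 -1.06] target-axes cm [ 0.48 -1.08 -1.07] turn -0.005
```

View pics/w1.png

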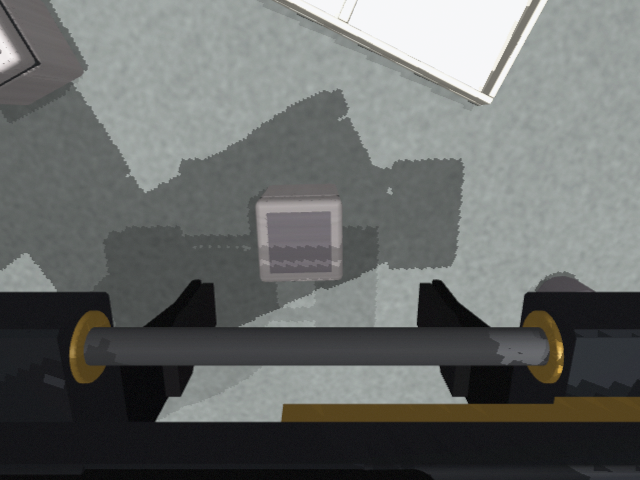

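The tin appears square to the jaws, its top spanning about (256,197) to (342,280), so the yaw is right. I'll cast the rays for its centre.

```bash
python3 - <<'E'
from h import *
P=np.array([ray("wrist",u,v,.062)[:2] for u,v in((256,197),(341,197),(343,280),(259,281))]);print(P.round(4),P.mean(0))
E
python3 -m inch '[[[0,-1,-1,0,1],[2,-0.1,0,0,1],[0,0,0,0,1]]]'; python3 go.py 0.43 -0.181 0.032 -67.9
```

```text
[[ 0.4452 -0.1527]
 [ 0.4618 -0.1943]
 [ 0.419  -0.2135]
 [ 0.401  -0.1701]] [ 0.43173821 -0.18267531]
time: 1.73
position: [0.4307, -0.1859, 0.1065]
tool_rot: [0.695, 0.131, -0.694, 0.137]
ft_force: [-1.0, 0.6, -0.5]
grip_width: 0.0866
t 1.73 pos [ 0.4307 -0.1859  0.1065] psi -68.2 tilt [-1.     0.008  0.001] F [-0.98  0.56 -0.47] w 0.0866 q [-0.64  0.54  1.94 -0.01  0.66  0.55]
now-axes cm [ 7.44 -0.54 -0.12] target-axes cm [ 7.45 -0.48 -0.12] turn -0.005
```

```bash
python3 -m inch '[[[1,-0.4,-0.1,0,1],[2,0,0,0,1],[2,0,0,0,1],[2,0,0,0,1],[0.4,0,0,0,1],[0,0,0,0,1]]]'; python3 go.py 0.431 -0.182 0.032 -67.9
```

```text
time: 2.23
position: [0.4341, -0.1948, 0.0361]
tool_rot: [0.698, 0.124, -0.691, 0.138]
ft_force: [0.2, -0.1, 0.3]
grip_width: 0.0871
t 2.23 pos [ 0.4341 -0.1948  0.0361] psi -68.7 tilt [-1.     0.022 -0.006] F [ 0.18 -0.07  0.29] w 0.0871 q [-0.65  0.68  1.96 -0.01  0.47  0.56]
now-axes cm [ 0.38 -1.31 -0.18] target-axes cm [ 0.41 -1.3  -0.2 ] turn -0.014
```

```bash
python3 -m inch '[[[0.1,-0.7,-0.1,0,1],[0.1,-0.5,0,0,1],[0,0,0,0,1],[0,0,0,0,1]]]'; python3 go.py 0.431 -0.182 0.032 -67.9
```

```text
time: 2.57
position: [0.4315, -0.1855, 0.0373]
tool_rot: [0.7, 0.121, -0.69, 0.138]
ft_force: [0.0, -0.9, 0.5]
grip_width: 0.0868
t 2.57 pos [ 0.4315 -0.1855  0.0373] psi -68.9 tilt [-1.     0.027 -0.009] F [ 0.01 -0.86  0.47] w 0.0868 q [-0.64  0.68  1.98 -0.02  0.45  0.58]
now-axes cm [ 0.52 -0.36 -0.07] target-axes cm [ 0.53 -0.34 -0.08] turn -0.017
```

```bash
python3 -m inch '[[[0.4,-0.3,0,0,1],[0.1,0,0,0,0.6],[0,0,0,0,0.4],[0,0,0,0,0.3],[0,0,0,0,0.3],[0,0,0,0,0.3],[0,0,0,0,0.3]]]' 30; python3 go.py 0.431 -0.182 0.032 -67.9
```

```text
time: 3.15
position: [0.4315, -0.1824, 0.0335]
tool_rot: [0.701, 0.121, -0.689, 0.14]
ft_force: [0.6, -0.6, 0.7]
grip_width: 0.0547
t 3.15 pos [ 0.4315 -0.1824  0.0335] psi -68.8 tilt [-0.999  0.03  -0.011] F [ 0.58 -0.61  0.69] w 0.0547 q [-0.63  0.69  1.99 -0.02  0.43  0.58]
now-axes cm [ 0.15 -0.06  0.03] target-axes cm [ 0.15 -0.06  0.03] turn -0.015
```

```bash
python3 -m inch '[[[0,0,0,0,0.3],[0,0,0,0,0.3],[0,0,0,0,0.3],[0,0,0,0,0.3]]]'; python3 go.py; python3 -m inch '[[[-1,0,0,0,0.3],[-1.5,0,0,0,0.3],[-1.5,0,0,0,0.3],[-1.5,0,0,0,0.3],[-1.5,0,0,0,0.3],[0,0,0,0,0.3],[0,0,0,0,0.3],[0,0,0,0,0.3]]]'; python3 go.py .602 -.113 .14 -93
```

```text
time: 3.48
position: [0.4315, -0.1825, 0.0336]
tool_rot: [0.701, 0.121, -0.689, 0.14]
ft_force: [-0.2, 0.8, 0.9]
grip_width: 0.0461
t 3.48 pos [ 0.4315 -0.1825  0.0336] psi -68.8 tilt [-1.     0.03  -0.011] F [-0.19  0.83  0.89] w 0.0461 q [-0.63  0.69  1.99 -0.02  0.44  0.58]
time: 4.15
position: [0.4283, -0.1797, 0.1077]
tool_rot: [0.7, 0.122, -0.69, 0.139]
ft_force: [0.1, 0.2, -1.2]
grip_width: 0.0462
t 4.15 pos [ 0.4283 -0.1797  0.1077] psi -68.8 tilt [-1.     0.027 -0.009] F [ 0.07  0.22 -1.23] w 0.0462 q [-0.63  0.53  1.96 -0.01  0.63  0.58]
now-axes cm [ -3.07   0.15 -18.63] target-axes cm [ -3.23  -7.57 -16.99] turn 0.423
```

```bash
python3 -m inch '[[[-0.5,0,0,0.1,0.3],[-0.5,0,0,0.1,0.3],[-0.5,0,0,0.1,0.3],[-0.5,0,0,0.1,0.3],[-0.5,0,0,0,0.3],[0,0,0,0,0.3]]]';for i in 1 2 3; do python3 -m inch '[[[0,0,0,0,0.3]]]' | grep ft; done;  python3 go.py .632 .261 .14 -92
```

```text
time: 4.65
position: [0.4246, -0.177, 0.1286]
tool_rot: [0.71, -0.021, -0.704, -0.011]
ft_force: [0.2, 0.2, -1.5]
grip_width: 0.046
ft_force: [-0.8, 0.2, -1.4]
ft_force: [-0.1, -0.2, -1.8]
ft_force: [-0.5, -0.1, -2.1]
t 4.9 pos [ 0.4238 -0.1766  0.1274] psi -92.3 tilt [-1.     0.013 -0.006] F [-0.54 -0.07 -2.06] w 0.0463 q [-0.63  0.49  1.95 -0.01  0.69  0.99]
now-axes cm [ -1.71 -44.55 -19.02] target-axes cm [ -1.26 -44.46 -19.28] turn -0.006
```

Right tin: about 1.6 N, so it is light and goes to the tabbed tray.

```bash
python3 -m inch '[[[-0.3,-1.5,-0.7,0,0.3],[-0.3,-3,-1.3,0,0.3],[-0.3,-3,-1.3,0,0.3],[-0.2,-3,-1.3,0,0.3],[-0.2,-3,-1.3,0,0.3],[-0.2,-3,-1.3,0,0.3],[-0.2,-3,-1.3,0,0.3],[-0.2,-3,-1.3,0,0.3]]]'; python3 go.py .632 .261 .14 -92
```

```text
time: 5.57
position: [0.533, 0.0473, 0.1412]
tool_rot: [0.707, -0.021, -0.707, -0.012]
ft_force: [-0.0, -0.4, -1.6]
grip_width: 0.0461
t 5.57 pos [0.533  0.0473 0.1412] psi -92.7 tilt [-1.     0.013 -0.001] F [-0.02 -0.35 -1.59] w 0.0461 q [-0.11  0.54  1.74 -0.02  0.86  1.52]
now-axes cm [ -0.16 -21.82  -8.88] target-axes cm [  0.12 -21.71  -9.15] turn -0.012
```

```bash
python3 -m inch '[[[-0.2,-3,-1.3,0,0.3],[-0.2,-3,-1.3,0,0.3],[-0.2,-3,-1.3,0,0.3],[-0.2,-3,-1.3,0,0.3],[-0.2,-3,-1.3,0,0.3],[-0.2,-3,-1.3,0,0.3],[0,-1,-0.5,0,0.3],[0,0,0,0,0.3]]]'; python3 go.py .632 .261 .14 -92
```

```text
time: 6.23
position: [0.627, 0.2514, 0.1461]
tool_rot: [-0.706, 0.015, 0.708, 0.007]
ft_force: [-0.3, -0.1, -1.1]
grip_width: 0.0462
t 6.23 pos [0.627  0.2514 0.1461] psi -91.8 tilt [-1.     0.011  0.003] F [-0.3  -0.1  -1.11] w 0.0462 q [ 0.22  0.7   1.37 -0.01  1.09  1.83]
now-axes cm [ 0.6  -0.99 -0.47] target-axes cm [ 0.61 -0.98 -0.46] turn 0.003
```

```bash
python3 -m inch '[[[0,-1,-0.5,0,0.3],[1.5,0,0,0,0.3],[1.5,0,0,0,0.3],[1.5,0,0,0,0.3],[1.5,0,0,0,0.3],[1.5,0,0,0,0.3],[1,0,0,0,0.3],[0,0,0,0,0.3]]]'; python3 go.py .632 .261 .0376 -92
```

```text
time: 6.9
position: [0.6262, 0.2546, 0.0533]
tool_rot: [-0.702, 0.016, 0.712, 0.004]
ft_force: [-0.2, 0.1, -1.6]
grip_width: 0.0459
t 6.9 pos [0.6262 0.2546 0.0533] psi -91.6 tilt [-1.     0.017  0.014] F [-0.16  0.13 -1.58] w 0.0459 q [ 0.23  0.82  1.4  -0.02  0.94  1.83]
now-axes cm [ 1.56 -0.68 -0.58] target-axes cm [ 1.57 -0.66 -0.55] turn 0.007
```

```bash
python3 -m inch '[[[0.3,-0.6,-0.5,0,0.3],[0.4,0,0,0,0.3],[0.4,0,0,0,0.3],[0.1,0,0,0,0.3],[0,0,0,0,0.3]]]'; python3 go.py .632 .261 .0376 -92
```

```text
time: 7.32
position: [0.6325, 0.2595, 0.0413]
tool_rot: [-0.703, 0.016, 0.711, 0.004]
ft_force: [-0.3, -0.3, -2.4]
grip_width: 0.0461
t 7.32 pos [0.6325 0.2595 0.0413] psi -91.6 tilt [-1.     0.017  0.012] F [-0.35 -0.35 -2.37] w 0.0461 q [ 0.23  0.84  1.38 -0.02  0.93  1.84]
now-axes cm [ 0.37 -0.16  0.05] target-axes cm [ 0.37 -0.15  0.05] turn 0.007
```

```bash
python3 -m inch '[[[0.2,0,0,0,0.3],[0.15,0,0,0,0.3],[0,0,0,0,0.3]]]'; python3 go.py .632 .261 .0376 -92
```

```text
time: 7.57
position: [0.6333, 0.2598, 0.039]
tool_rot: [-0.703, 0.015, 0.711, 0.004]
ft_force: [0.3, 0.2, -1.7]
grip_width: 0.0462
t 7.57 pos [0.6333 0.2598 0.039 ] psi -91.6 tilt [-1.     0.016  0.01 ] F [ 0.31  0.22 -1.67] w 0.0462 q [ 0.23  0.85  1.38 -0.02  0.92  1.84]
now-axes cm [ 0.14 -0.12  0.13] target-axes cm [ 0.14 -0.12  0.14] turn 0.007
```

```bash
for i in 1 2; do python3 -m inch '[[[0.1,0,0,0,0.3],[0.05,0,0,0,0.3]]]'; done
```

```text
time: 7.73
position: [0.6335, 0.2599, 0.038]
tool_rot: [-0.704, 0.015, 0.71, 0.004]
ft_force: [-0.5, -0.5, -1.2]
grip_width: 0.0461
time: 7.9
position: [0.6336, 0.2601, 0.0377]
tool_rot: [-0.704, 0.015, 0.71, 0.004]
ft_force: [-0.8, -0.6, 1.5]
grip_width: 0.0459
```

Contact felt. Release, then go to the middle tin.

```bash
python3 -m inch '[[[0,0,0,0,0.6],[0,0,0,0,0.75],[0,0,0,0,0.75],[0,0,0,0,0.75],[-0.5,0,0,0,0.75],[-1.5,0,0,0,0.75],[-3,0,0,0,0.75],[-3,0,0,0,1]]]'; python3 -m inch '[[[-1.2,1,0.5,-0.12,1],[0,0,0,-0.12,1],[0,0,0,-0.12,1],[0,0,0,-0.12,1],[0,0,0,-0.12,1],[0,0,0,-0.12,1],[0,0,0,-0.12,1],[0,0,0,-0.03,1]]]'; python3 go.py .463 .012 .12 -41.8
```

```text
time: 8.57
position: [0.63, 0.2599, 0.1126]
tool_rot: [-0.699, 0.017, 0.715, 0.003]
ft_force: [-0.7, -1.0, 0.6]
grip_width: 0.0672
time: 9.23
position: [0.6314, 0.2514, 0.1394]
tool_rot: [-0.637, -0.297, 0.642, -0.306]
ft_force: [0.0, 0.3, -0.2]
grip_width: 0.0873
t 9.23 pos [0.6314 0.2514 0.1394] psi -39.5 tilt [-1.     0.008  0.012] F [ 0.05  0.34 -0.24] w 0.0873 q [ 0.22  0.71  1.36 -0.02  1.08  0.92]
now-axes cm [ 2.3   2.24 29.16] target-axes cm [ 1.94  3.4  29.07] turn 0.04
```

```bash
python3 -m inch '[[[0,0,0,0.04,1],[0,0.3,3,0,1],[0.2,0.4,3.3,0,1],[0.2,0.4,3.3,0,1],[0.2,0.4,3.3,0,1],[0.2,0.4,3.3,0,1],[0.2,0.4,3.3,0,1],[0.2,0.4,3.3,0,1]]]'; python3 -m inch '[[[0,0.4,3.3,0,1],[0,0.4,3,0,1],[0,0,1,0,1],[0,0,0,0,1]]]';python3 go.py .463 .012 .12 -41.8
python3 - <<'E'
from h import *
im=camera("wrist");cv2.imwrite("pics/w2.png",im[:,:,::-1])
w=(im.min(2)>150).astype(np.uint8)*255
cs,_=cv2.findContours(w[:290],cv2.RETR_EXTERNAL,cv2.CHAIN_APPROX_NONE)
for c in cs:
    if cv2.contourArea(c)>500:
        W=np.array([ray("wrist",u,v,.062)[:2] for u,v in c[::3,0]]);print(cv2.boundingRect(c),cv2.minAreaRect((W*1000).astype(np.float32)))
E
```

```text
time: 9.9
position: [0.5026, 0.0629, 0.1325]
tool_rot: [0.648, 0.286, -0.64, 0.298]
ft_force: [0.2, -0.5, -0.3]
grip_width: 0.087
time: 10.23
position: [0.4548, -0.003, 0.1338]
tool_rot: [0.648, 0.284, -0.641, 0.296]
ft_force: [0.2, 0.5, 0.4]
grip_width: 0.0872
t 10.23 pos [ 0.4548 -0.003   0.1338] psi -41.5 tilt [-1.     0.019 -0.002] F [0.15 0.5  0.36] w 0.0872 q [-0.25  0.47  1.96 -0.01  0.7   0.48]
now-axes cm [ 1.37 -0.41 -1.67] target-axes cm [ 1.38 -0.39 -1.67] turn 0.004
(582, 251, 58, 39) ((578.2557983398438, -134.1449432373047), (21.711164474487305, 37.44923400878906), 87.1530990600586)
(480, 96, 160, 194) ((588.0206909179688, -79.1144790649414), (73.11922454833984, 93.69049835205078), 87.1360855102539)
(498, 26, 56, 61) ((605.4984741210938, 6.972033500671387), (28.00356674194336, 27.263896942138672), 69.17985534667969)
(75, 0, 105, 65) ((465.68792724609375, 146.97064208984375), (28.898014068603516, 45.634029388427734), 53.627471923828125)
```

View pics/w2.png

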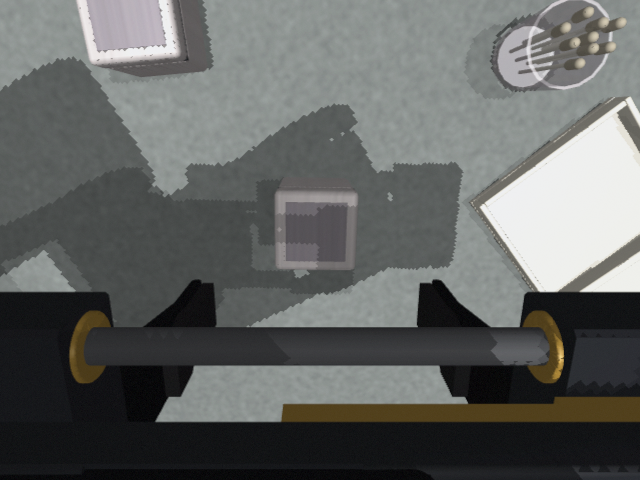

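The middle tin is square to the jaws, its top spanning about (275,190) to (356,270). The left tin shows at top left and measures 53.6° yaw.

```bash
python3 - <<'E'
from h import *
P=np.array([ray("wrist",u,v,.062)[:2] for u,v in((275,190),(356,190),(354,270),(276,270))]);print(P.round(4),P.mean(0))
E
python3 -m inch '[[[0.5,-0.2,-1,0,1],[0.5,-0.2,-0.6,0,1],[0.8,0,0,0,1],[0.8,0,0,0,1],[0,0,0,0,1]]]'; python3 go.py .4635 .01 .034 -41.8
```

```text
[[ 0.4649  0.0415]
 [ 0.4979  0.0121]
 [ 0.4671 -0.0227]
 [ 0.4337  0.0073]] [0.46589454 0.00954753]
time: 10.7
position: [0.4705, 0.0169, 0.1062]
tool_rot: [0.65, 0.285, -0.637, 0.299]
ft_force: [-0.0, 0.6, 0.1]
grip_width: 0.0874
t 10.7 pos [0.4705 0.0169 0.1062] psi -41.2 tilt [-1.     0.027 -0.008] F [-0.01  0.63  0.08] w 0.0874 q [-0.2   0.54  1.95 -0.01  0.63  0.53]
now-axes cm [ 7.2  -0.26  1.04] target-axes cm [ 7.22 -0.06  0.98] turn 0.01
```

```bash
python3 -m inch '[[[0.4,-0.1,0.9,0.01,1],[1.5,-0.15,0,0,1],[1.5,-0.15,0,0,1],[1.5,-0.15,0,0,1],[1.2,-0.15,0,0,0.9],[0.6,-0.1,0,0,0.8],[0,0,0,0,0.8]]]'; python3 go.py .465 .0095 .034 -41.8
```

```text
time: 11.28
position: [0.4578, 0.0151, 0.0334]
tool_rot: [0.651, 0.283, -0.64, 0.296]
ft_force: [-0.7, -0.4, 0.8]
grip_width: 0.0746
t 11.28 pos [0.4578 0.0151 0.0334] psi -41.7 tilt [-1.     0.024 -0.006] F [-0.7  -0.38  0.83] w 0.0746 q [-0.21  0.68  2.01 -0.02  0.42  0.53]
now-axes cm [-0.04  0.91 -0.06] target-axes cm [-0.06  0.91 -0.06] turn 0.002
```

```bash
python3 -m inch '[[[0,0.5,0,0,0.8],[0,0.35,0,0,0.8],[0,0,0,0,0.5],[0,0,0,0,0.3],[0,0,0,0,0.3],[0,0,0,0,0.3],[0,0,0,0,0.3],[0,0,0,0,0.3]]]'; python3 go.py .465 .0095 .034 -41.8;  python3 -m inch '[[[0,0,0,0,0.3],[0,0,0,0,0.3],[0,0,0,0,0.3]]]'
```

```text
time: 11.95
position: [0.466, 0.008, 0.0358]
tool_rot: [0.652, 0.281, -0.639, 0.297]
ft_force: [0.3, -0.0, -5.0]
grip_width: 0.0457
t 11.95 pos [0.466  0.008  0.0358] psi -41.7 tilt [-1.     0.028 -0.008] F [ 0.31 -0.03 -5.01] w 0.0457 q [-0.22  0.68  1.99 -0.01  0.44  0.52]
now-axes cm [ 0.18 -0.18 -0.05] target-axes cm [ 0.18 -0.18 -0.05] turn 0.001
time: 12.2
position: [0.4659, 0.008, 0.0358]
tool_rot: [0.652, 0.282, -0.639, 0.297]
ft_force: [0.2, -0.1, -0.5]
grip_width: 0.0461
```

```bash
python3 -m inch '[[[-1,0,0,0,0.3],[-1.5,0,0,0,0.3],[-1.5,0,0,0,0.3],[-1.5,0,0,0,0.3],[-1.5,0,0,0,0.3],[-1.5,0,0,0,0.3],[-1,0,0,0,0.3],[0,0,0,0,0.3]]]';for i in 1 2 3; do python3 -m inch '[[[0,0,0,0,0.3]]]' | grep ft; done; python3 go.py .602 -.113 .13 -93
```

```text
time: 12.87
position: [0.4571, 0.011, 0.1346]
tool_rot: [0.648, 0.285, -0.643, 0.294]
ft_force: [0.4, 0.3, -5.8]
grip_width: 0.0461
ft_force: [-0.4, -0.2, -4.9]
ft_force: [-0.6, 1.0, -5.0]
ft_force: [0.7, -0.1, -5.3]
t 13.12 pos [0.4553 0.0115 0.1344] psi -41.7 tilt [-1.     0.013 -0.   ] F [ 0.72 -0.11 -5.28] w 0.0461 q [-0.22  0.47  1.95 -0.01  0.71  0.52]
now-axes cm [ 0.68 19.23 -0.46] target-axes cm [  0.44  11.66 -15.3 ] turn 0.896
```

Middle tin: about 5.2 N, so it is heavy. I'll put it in the ribbed tray's -y compartment, away from the pot.

```bash
python3 -m inch '[[[-0.2,0,0,0.12,0.3],[0,0,0,0.12,0.3],[0,0,0,0.12,0.3],[0,0,0,0.12,0.3],[0,0,0,0.12,0.3],[0,0,0,0.12,0.3],[0,0,0,0.12,0.3],[0,0,0,0.05,0.3]]]'; python3 go.py .598 -.211 .13 -93
```

```text
time: 13.78
position: [0.4497, 0.0126, 0.1295]
tool_rot: [-0.704, 0.032, 0.709, 0.028]
ft_force: [-0.1, 0.1, -5.3]
grip_width: 0.0459
t 13.78 pos [0.4497 0.0126 0.1295] psi -94.9 tilt [-1.     0.005  0.008] F [-0.07  0.14 -5.27] w 0.0459 q [-0.22  0.48  1.96 -0.01  0.71  1.44]
now-axes cm [ -0.07  21.02 -16.67] target-axes cm [ -0.05  21.55 -15.98] turn -0.032
```

```bash
python3 -m inch '[[[-0.2,1.5,-1.2,-0.02,0.3],[-0.2,2.6,-2,0,0.3],[-0.2,2.6,-2,0,0.3],[-0.2,2.6,-2,0,0.3],[-0.2,2.6,-2,0,0.3],[-0.2,2.6,-2,0,0.3],[-0.2,2.6,-2,0,0.3],[-0.1,2,-1.5,0,0.3]]]'; python3 go.py .598 -.211 .13 -93
```

```text
time: 14.45
position: [0.5753, -0.1873, 0.1295]
tool_rot: [-0.692, 0.018, 0.721, 0.024]
ft_force: [0.7, 0.2, -5.9]
grip_width: 0.0459
t 14.45 pos [ 0.5753 -0.1873  0.1295] psi -93.4 tilt [-0.999 -0.006  0.041] F [ 0.7   0.19 -5.87] w 0.0459 q [-0.49  0.65  1.54 -0.01  0.99  1.14]
now-axes cm [-0.16  2.23 -2.41] target-axes cm [-0.05  2.25 -2.39] turn -0.007
```

```bash
python3 -m inch '[[[0,1.2,-1.2,0,0.3],[0,0.9,-0.9,0,0.3],[1,0,0,0,0.3],[1,0,0,0,0.3],[1,0,0,0,0.3],[1,0,0,0,0.3],[0,0,0,0,0.3],[0,0,0,0,0.3]]]'; python3 go.py .598 -.211 .0398 -93
```

```text
time: 15.12
position: [0.5894, -0.2115, 0.0732]
tool_rot: [-0.687, 0.017, 0.726, 0.028]
ft_force: [-0.1, -0.3, -4.7]
grip_width: 0.0456
t 15.12 pos [ 0.5894 -0.2115  0.0732] psi -93.7 tilt [-0.998 -0.013  0.055] F [-0.05 -0.31 -4.67] w 0.0456 q [-0.52  0.75  1.5  -0.02  0.94  1.13]
now-axes cm [ 3.29 -0.06 -1.03] target-axes cm [ 3.34 -0.1  -0.85] turn -0.012
```

```bash
python3 -m inch '[[[0.6,0,-0.5,0,0.3],[0.6,0,-0.5,0,0.3],[0.6,0,-0.1,0,0.3],[0.5,0,0,0,0.3],[0.2,0,0,0,0.3],[0,0,0,0,0.3]]]'; python3 go.py .598 -.211 .0398 -93
```

```text
time: 15.62
position: [0.6004, -0.2097, 0.0456]
tool_rot: [-0.687, 0.016, 0.726, 0.027]
ft_force: [0.1, 0.1, -5.3]
grip_width: 0.0463
t 15.62 pos [ 0.6004 -0.2097  0.0456] psi -93.5 tilt [-0.998 -0.013  0.054] F [ 0.08  0.09 -5.26] w 0.0463 q [-0.51  0.8   1.49 -0.02  0.91  1.14]
now-axes cm [0.59 0.15 0.2 ] target-axes cm [0.58 0.14 0.23] turn -0.009
```

```bash
for i in 1 2; do python3 -m inch '[[[0.15,0,0,0,0.3],[0.05,0,0,0,0.3]]]'|egrep 'pos|ft'; done;for i in 1 2; do python3 -m inch '[[[0.1,0,0,0,0.3],[0,0,0,0,0.3]]]' | egrep 'pos|ft'; done
```

```text
position: [0.6004, -0.2098, 0.0437]
ft_force: [0.2, 0.1, -4.9]
position: [0.6005, -0.2101, 0.042]
ft_force: [-0.2, -0.3, -5.8]
position: [0.6007, -0.2103, 0.0417]
ft_force: [-0.9, 0.1, -6.6]
position: [0.6008, -0.2104, 0.0417]
ft_force: [0.3, 0.5, -4.8]
```

```bash
for i in 1 2 3; do python3 -m inch '[[[0.2,0,0,0,0.3],[0.1,0,0,0,0.3]]]' | egrep 'pos|ft'; done; python3 go.py
```

```text
position: [0.6007, -0.2102, 0.041]
ft_force: [-2.4, 0.8, 1.9]
position: [0.6007, -0.2102, 0.041]
ft_force: [-1.6, 0.4, 0.3]
position: [0.6006, -0.2101, 0.0408]
ft_force: [-2.4, 0.8, 2.2]
t 16.78 pos [ 0.6006 -0.2101  0.0408] psi -93.5 tilt [-0.999 -0.01   0.051] F [-2.44  0.8   2.24] w 0.0463 q [-0.51  0.81  1.49 -0.02  0.89  1.14]
```

```bash
python3 -m inch '[[[0.4,0,0,0,0.3],[0.4,0,0,0,0.3]]]' | egrep 'pos|ft';  python3 -m inch '[[[0,0,0,0,0.5],[0,0,0,0,0.7],[0,0,0,0,0.75],[0,0,0,0,0.75],[0,0,0,0,0.75],[-0.5,0,0,0,0.75],[-1.5,0,0,0,0.75],[-3,0,0,0,0.75]]]'; python3 go.py .465 .153 .13 -36.8
```

```text
position: [0.5997, -0.2094, 0.0389]
ft_force: [-7.0, 3.8, 25.7]
time: 17.62
position: [0.6007, -0.2098, 0.0848]
tool_rot: [-0.686, 0.017, 0.727, 0.027]
ft_force: [0.5, -0.4, -0.2]
grip_width: 0.0647
t 17.62 pos [ 0.6007 -0.2098  0.0848] psi -93.5 tilt [-0.998 -0.013  0.057] F [ 0.47 -0.45 -0.23] w 0.0647 q [-0.51  0.75  1.47 -0.02  0.98  1.14]
now-axes cm [ -3.15 -35.42  16.  ] target-axes cm [ -4.52 -32.6  -20.92] turn -0.99
```

```bash
python3 -m inch '[[[-3,0,0,0,1],[-2.2,0,0,-0.12,1],[0,0,0,-0.12,1],[0,0,0,-0.12,1],[0,0,0,-0.12,1],[0,0,0,-0.12,1],[0,0,0,-0.12,1],[0,0,0,-0.12,1]]]' >/dev/null; python3 -m inch '[[[0,0,0,-0.12,1],[0,0,0,0,1]]]'; python3 go.py .465 .153 .13 -36.8
```

```text
time: 18.45
position: [0.6093, -0.2139, 0.1483]
tool_rot: [-0.619, -0.329, 0.642, -0.31]
ft_force: [-0.4, 0.1, -0.0]
grip_width: 0.0869
t 18.45 pos [ 0.6093 -0.2139  0.1483] psi -36.3 tilt [-0.999 -0.038  0.018] F [-0.38  0.1  -0.03] w 0.0869 q [-0.5   0.67  1.42 -0.01  1.09  0.14]
now-axes cm [  2.74 -33.24 -21.09] target-axes cm [  1.83 -33.53 -20.73] turn 0.009
```

```bash
python3 -m inch '[[[0,-2.9,-1.8,0,1],[0,-2.9,-1.8,0,1],[0,-2.9,-1.8,0,1],[0,-2.9,-1.8,0,1],[0,-2.9,-1.8,0,1],[0,-2.9,-1.8,0,1],[0,-2.9,-1.8,0,1],[0,-2.9,-1.8,0,1]]]' >/dev/null; python3 go.py .465 .153 .13 -36.8; python3 -m inch '[[[0,-2.9,-1.8,0,1],[0,-2.9,-1.8,0,1],[0,-1.5,-0.8,0,1],[0,0,0,0,1]]]'; python3 go.py .465 .153 .13 -36.8
python3 - <<'E'
from h import *
im=camera("wrist");cv2.imwrite("pics/w3.png",im[:,:,::-1])
E
```

```text
t 19.12 pos [0.5135 0.0403 0.1534] psi -38.6 tilt [-1.    -0.025  0.017] F [-0.44 -0.18 -0.27] w 0.0867 q [-0.14  0.51  1.76 -0.    0.9   0.54]
now-axes cm [  2.51 -10.76  -5.82] target-axes cm [  2.34 -10.63  -6.12] turn -0.032
time: 19.45
position: [0.4789, 0.129, 0.1553]
tool_rot: [-0.629, -0.31, 0.648, -0.298]
ft_force: [-0.7, -1.1, 0.5]
grip_width: 0.0872
t 19.45 pos [0.4789 0.129  0.1553] psi -39.1 tilt [-1.    -0.027  0.017] F [-0.73 -1.09  0.46] w 0.0872 q [0.03 0.48 1.81 0.01 0.88 0.71]
now-axes cm [ 2.59 -2.53 -1.03] target-axes cm [ 2.53 -2.55 -1.09] turn -0.04
```

View pics/w3.png

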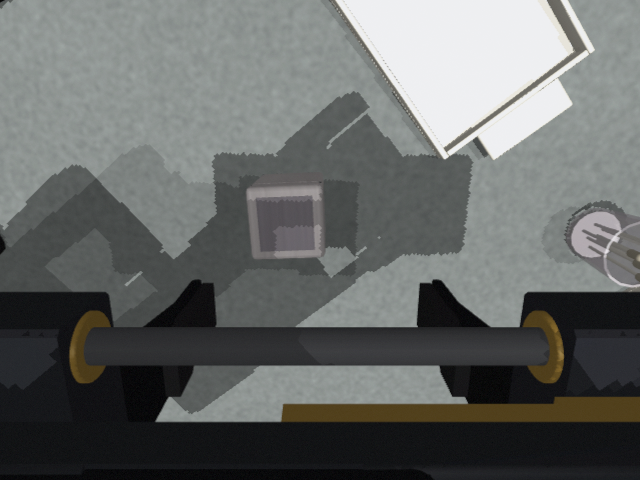

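The left tin is nearly square to the jaws; its top corners are at (247,187), (323,184), (325,257), (250,260).

```bash
python3 - <<'E'
from h import *
P=np.array([ray("wrist",u,v,.062)[:2] for u,v in((247,187),(323,184),(325,257),(250,260))]);print(P.round(4),P.mean(0));d=P[1]-P[0]+P[2]-P[3];print(np.degrees(np.arctan2(d[1],d[0])))
E
python3 -m inch '[[[0.5,-1.2,-0.5,-0.04,1],[0.5,-1.2,-0.5,0,1],[1.2,0,0,0,1],[1.2,0,0,0,1],[0,0,0,0,1]]]'>/dev/null; python3 go.py .467 .154 .034 -36.8
```

```text
[[0.4672 0.184 ]
 [0.5037 0.1569]
 [0.4759 0.1203]
 [0.4377 0.1483]] [0.47112444 0.15235129]
-36.39592407671881
t 19.92 pos [0.4704 0.1489 0.1218] psi -37.5 tilt [-1.    -0.019  0.012] F [-1.02 -0.84  0.08] w 0.0869 q [0.08 0.54 1.85 0.01 0.78 0.73]
now-axes cm [ 8.78 -0.42 -0.3 ] target-axes cm [ 8.78 -0.58 -0.2 ] turn -0.012
```

```bash
python3 -m inch '[[[0.5,-0.3,-0.3,0,1],[1.5,0,0,0,1],[1.5,0,0,0,1],[1.5,0,0,0,1],[1.5,0,0,0,0.9],[0.6,0,0,0,0.9],[0,0,0,0,0.9]]]' >/dev/null; python3 go.py .4695 .153 .034 -36.8
```

```text
t 20.5 pos [0.4747 0.1512 0.0493] psi -38.3 tilt [-1.    -0.012  0.006] F [-0.14 -0.63 -0.13] w 0.0796 q [0.08 0.68 1.88 0.01 0.6  0.75]
now-axes cm [ 1.53 -0.5   0.17] target-axes cm [ 1.53 -0.52  0.17] turn -0.026
```

```bash
python3 -m inch '[[[0.6,-0.3,0.1,-0.03,0.85],[0.6,-0.2,0.1,0,0.8],[0.2,0,0,0,0.8],[0,0,0,0,0.8]]]' >/dev/null; python3 go.py .4695 .153 .034 -36.8;python3 -m inch '[[[0,0,0,0,0.6],[0,0,0,0,0.3],[0,0,0,0,0.3],[0,0,0,0,0.3],[0,0,0,0,0.3],[0,0,0,0,0.3],[0,0,0,0,0.3],[0,0,0,0,0.3]]]'>/dev/null; python3 -m inch '[[[0,0,0,0,0.3],[0,0,0,0,0.3],[0,0,0,0,0.3]]]'; python3 go.py .4695 .153 .034 -36.8
```

```text
t 20.83 pos [0.4716 0.1524 0.0362] psi -36.8 tilt [-1.    -0.009  0.003] F [-0.03 -0.47 -0.28] w 0.0701 q [0.08 0.7  1.89 0.01 0.56 0.72]
now-axes cm [ 0.23 -0.21  0.08] target-axes cm [ 0.22 -0.21  0.08] turn 0.001
time: 21.75
position: [0.4726, 0.1526, 0.0379]
tool_rot: [-0.631, -0.318, 0.634, -0.314]
ft_force: [0.3, 0.3, -1.4]
grip_width: 0.0458
t 21.75 pos [0.4726 0.1526 0.0379] psi -36.9 tilt [-1.    -0.007  0.001] F [ 0.35  0.3  -1.41] w 0.0458 q [0.08 0.7  1.89 0.01 0.56 0.72]
now-axes cm [ 0.39 -0.27  0.16] target-axes cm [ 0.39 -0.28  0.16] turn -0.001
```

```bash
python3 -m inch '[[[-1,0,0,0,0.3],[-1.5,0,0,0,0.3],[-1.5,0,0,0,0.3],[-1.5,0,0,0,0.3],[-1.5,0,0,0,0.3],[-1.5,0,0,0,0.3],[-1,0,0,0,0.3],[0,0,0,0,0.3]]]' | grep ft;for i in 1 2 3; do python3 -m inch '[[[0,0,0,0,0.3]]]' | grep ft; done; python3 go.py .602 -.113 .14 -93;python3 go.py .629 .163 .14 -92
```

```text
ft_force: [0.3, -0.1, -5.4]
ft_force: [-0.5, -0.9, -5.7]
ft_force: [0.1, -0.0, -5.4]
ft_force: [-0.2, 0.2, -5.1]
t 22.67 pos [0.4674 0.1513 0.136 ] psi -36.9 tilt [-1.    -0.017  0.011] F [-0.22  0.19 -5.07] w 0.0456 q [0.08 0.51 1.84 0.   0.81 0.72]
now-axes cm [-0.69 26.62 13.07] target-axes cm [ -0.4   25.69 -14.83] turn 0.98
t 22.67 pos [0.4674 0.1513 0.136 ] psi -36.9 tilt [-1.    -0.017  0.011] F [-0.22  0.19 -5.07] w 0.0456 q [0.08 0.51 1.84 0.   0.81 0.72]
now-axes cm [ -0.71  12.22 -10.63] target-axes cm [ -0.4   -1.74 -16.11] turn 0.962
```

Left tin: about 5.4 N, so it is heavy and goes in the ribbed tray's +y compartment.

```bash
python3 -m inch '[[[-0.3,0,0,0.12,0.3],[0,0,0,0.12,0.3],[0,0,0,0.12,0.3],[0,0,0,0.12,0.3],[0,0,0,0.12,0.3],[0,0,0,0.12,0.3],[0,0,0,0.12,0.3],[0,0,0,0.1,0.3]]]'>/dev/null; python3 -m inch '[[[-0.2,1.5,-0.8,0,0.3],[-0.2,3,-1.6,0,0.3],[-0.2,3,-1.6,0,0.3],[-0.2,3,-1.6,0,0.3],[-0.2,3,-1.6,0,0.3],[-0.2,3,-1.6,0,0.3],[-0.2,3,-1.6,0,0.3],[-0.1,2,-1.2,0,0.3]]]' >/dev/null; python3 go.py .602 -.113 .14 -93
```

```text
t 24.0 pos [ 0.5605 -0.0736  0.1319] psi -92.6 tilt [-0.998 -0.001  0.062] F [ 0.7  -0.29 -5.25] w 0.0458 q [-0.32  0.61  1.63 -0.02  0.97  1.31]
now-axes cm [-1.08  3.74 -4.27] target-axes cm [-0.81  3.72 -4.35] turn 0.006
```

```bash
python3 -m inch '[[[-0.1,1.4,-1.5,0,0.3],[0,1.3,-1.5,0,0.3],[0,0.8,-1,0,0.3],[0,0,0,0,0.3]]]' >/dev/null; python3 go.py .602 -.113 .0419 -93;  python3 -m inch '[[[1.2,0,0,0,0.3],[1.2,0,-0.1,0,0.3],[1.2,0,-0.1,0,0.3],[1.2,0,-0.1,0,0.3],[1,0,-0.1,0,0.3],[0,0,0,0,0.3]]]' >/dev/null; python3 go.py .602 -.113 .0419 -93
```

```text
t 24.33 pos [ 0.6009 -0.1195  0.1246] psi -93.1 tilt [-0.998 -0.     0.065] F [-0.03 -0.6  -5.  ] w 0.046 q [-0.37  0.67  1.51 -0.02  1.03  1.27]
now-axes cm [ 8.25 -0.65 -0.61] target-axes cm [ 8.27 -0.65 -0.08] turn -0.002
t 24.83 pos [ 0.5955 -0.1159  0.0574] psi -93.1 tilt [-0.997 -0.005  0.077] F [-0.64 -0.   -3.96] w 0.0461 q [-0.37  0.76  1.55 -0.02  0.91  1.27]
now-axes cm [ 1.5  -0.32 -0.75] target-axes cm [ 1.55 -0.32 -0.63] turn -0.002
```

```bash
python3 -m inch '[[[0.5,-0.2,-0.5,0,0.3],[0.5,0,-0.2,0,0.3],[0.2,0,0,0,0.3],[0,0,0,0,0.3]]]' |egrep 'pos|ft'; for i in 1 2 3; do python3 -m inch '[[[0.2,0,0,0,0.3],[0.1,0,0,0,0.3]]]' | egrep 'pos|ft'; done; python3 go.py .602 -.113 .0419 -93
```

```text
position: [0.6021, -0.1129, 0.0434]
ft_force: [-0.1, 0.1, -4.2]
position: [0.6026, -0.1129, 0.0434]
ft_force: [0.1, 0.2, -4.9]
position: [0.6028, -0.113, 0.0433]
ft_force: [-1.6, 0.9, -1.0]
position: [0.6027, -0.113, 0.0433]
ft_force: [-1.8, 0.3, -0.8]
t 25.67 pos [ 0.6027 -0.113   0.0433] psi -93.0 tilt [-0.997 -0.004  0.074] F [-1.85  0.28 -0.85] w 0.0458 q [-0.36  0.79  1.53 -0.02  0.89  1.28]
now-axes cm [0.14 0.   0.06] target-axes cm [0.14 0.   0.07] turn 0.001
```

Edge contact. Press to seat the tin flat, release, retreat upward and look.

```bash
python3 -m inch '[[[0.4,0,0,0,0.3],[0.4,0,0,0,0.3]]]' | egrep 'pos|ft';  python3 -m inch '[[[0,0,0,0,0.5],[0,0,0,0,0.7],[0,0,0,0,0.75],[0,0,0,0,0.75],[0,0,0,0,0.75],[-0.5,0,0,0,0.75],[-1.5,0,0,0,0.75],[-3,0,0,0,0.75]]]'>/dev/null; python3 -m inch '[[[-3,0,0,0,0.75],[-3,0,0,0,0.75],[-3,0,1,0,0.75],[-1,0,3,0,0.75],[0,0,3,0,0.75],[0,0,3,0,0.75],[0,0,0,0,0.75],[0,0,0,0,0.75]]]'
python3 - <<'E'
from h import *
for n in("scene","side"):
    cv2.imwrite(f"pics/{n}1.png",camera(n)[:,:,::-1])
a=cv2.imread("pics/scene1.png")[150:380,120:460];b=cv2.imread("pics/side1.png")[165:335,190:400]
a=cv2.resize(a,None,fx=1.25,fy=1.25,interpolation=3)
b=cv2.resize(b,None,fx=1.75,fy=1.75,interpolation=3);h=max(a.shape[0],b.shape[0])
pad=lambda x:cv2.copyMakeBorder(x,0,h-x.shape[0],0,0,0)
cv2.imwrite("pics/end.png",np.hstack([pad(a),pad(b)]))
E
```

```text
position: [0.6016, -0.1129, 0.0415]
ft_force: [-6.1, 1.6, 23.9]
time: 27.17
position: [0.5149, -0.1107, 0.2069]
tool_rot: [-0.684, 0.018, 0.729, 0.018]
ft_force: [-0.1, -0.4, -0.0]
grip_width: 0.0654
```

View pics/end.png

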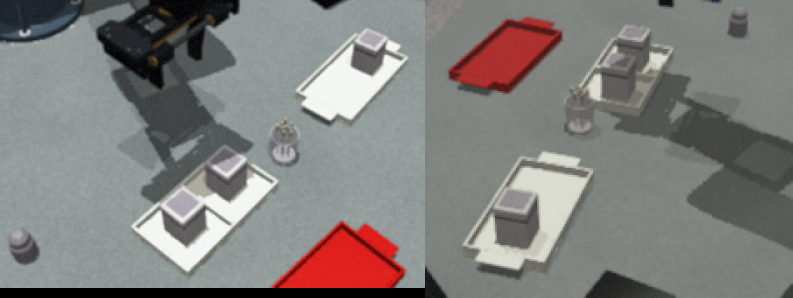

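Two tins stand upright in the ribbed tray, one on each side of the rib, and one stands in the tabbed tray. The pot and objective haven't moved and the gripper is clear.

```bash
python3 -c "
from rig import robot
print(robot.hand_in())"
```

```text
the job is handed in; nothing more can be done
None
```

All three tins are sorted, and I handed the job in at about 27 s of the 66 s allowed. I lifted each tin to weigh it:
- **Right tin:** about 1.6 N, so light. It stands in the tabbed tray at its +y end.
- **Middle tin:** about 5.2 N, so heavy. It stands in the ribbed tray's -y compartment.
- **Left tin:** about 5.4 N, so heavy. It stands in the ribbed tray's +y compartment.

The last scene and side pictures show all three upright and inside the tray walls, one on each side of the rib. The swab pot and the objective look unmoved, and the gripper is open and clear.

- **Tilt while placing:** the tool had drifted to about 0.05–0.08 rad of tilt when I set down the two heavy tins. I pressed each one flat with about 25 N before letting go.
- **Not checked:** I judged the final positions by eye and did not measure them. The mouse was outside the last crop, but the arm never worked near it.

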